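# Clear tested road cores off the slab into the rubble bin

## Task

Clear the three tested pieces, the two round asphalt cores and the concrete block, off the raised grey slab into the deep steel rubble bin that stands against one end of it (not into the shallow tray of kept samples at the other end). They are too heavy and too wide to pick up: slide them along the slab and let them tip over its edge into the bin. Leave the hollow steel mould on the slab where it stands, and do not disturb the jar and the brush on the bench.

Things in the scene. Friction and masses are not known exactly. Their poses are not given: they have to be found in the camera images.
- stand: Fixed raised stand: a smooth grey stone slab on a white plinth, 300 mm (its x) by 500 mm (its y), flat top 180 mm above the bench, no rim. Origin at the centre of its underside, on the bench; its x points roughly away from the robot, its y roughly to the robot's left (the stand may be turned by up to 0.1 rad). The bin and the tray stand against its two short ends, at +y and -y, one each; which is where varies.
- bin: Fixed deep bin of plain steel sheet, open on top, 300 mm (its x) by 340 mm, 170 mm high (rim 10 mm below the slab's top), walls 5 mm. Inside, steel plates slope from under its +y and -y rims to a flat black floor strip 140 mm wide, so pieces slide down off the slab. Origin: centre of its underside; axes parallel to the stand's, 422 mm from the stand's origin along the stand's y or -y (2 mm gap to the slab).
- tray: Fixed shallow aluminium tray, 300 mm (its x) by 340 mm (its y), walls 40 mm high, holding three pale kept samples up to 75 mm above the bench, at the other end of the stand. Nothing is to go in it. Origin at the centre of its underside; axes parallel to the stand's.
- core_a: Round asphalt core, dark grey with pale stone chips, 102 mm diameter, 60 mm high, about 1.2 kg, lying flat on the slab. Origin at its centre (30 mm above the slab); z is its axis.
- core_b: Round asphalt core of the same look, 102 mm diameter, 45 mm high, about 0.9 kg, lying flat on the slab. Origin at its centre (22.5 mm above the slab); z is its axis.
- block: Rectangular block of plain concrete, 110 mm (its x) by 90 mm (its y) by 60 mm high, about 1.4 kg, at any yaw, flat on the slab. Origin at its centre (30 mm above the slab).
- mould: Loose hollow steel mould, an upright open tube of 112 mm outer diameter, 65 mm high, about 1.6 kg, standing on the slab among the pieces. Origin at the centre of its underside. It stays where it is.
- jar: Amber glass jar with a white cap, 70 mm diameter, 100 mm high, standing on the bench just beyond the stand. Origin at the centre of its underside. Stays.
- brush: Hand brush lying on the bench to the robot's left, between the robot and the stand. Origin under its middle. Stays.

How it is judged:
By the outcome, as a careful person would: the job done as asked, in the order asked, and still so for the second after the job is handed in, with the robot touching nothing.
It also fails if it takes over 72 s, if anything falls off the work surface, if the arm or the gripper's body presses on something with over 40 N, if the wrist force passes 120 N, or if a joint passes its speed limit or range.

## Robot

A 6-joint arm with a two-finger parallel gripper is mounted at the origin on the work surface. World frame = base frame: x ahead of the robot, y to its left, z up, the work surface at z = 0. Lengths are in m, angles in rad, forces in N, time in s.
With the tool pointing down it reaches from about 0.425 to 1.125 m from the base axis. Payload 14.9 kg.
Tool frame: the origin (TCP) lies at the very end of the fingers, on their centre line; the grasp point (between the pads) lies 19 mm behind it; y points along the fingers, x is the direction in which the jaws open and shut, and the axes are right-handed (so a half turn about y gives the same grasp; the last joint's range is limited). The gripper opens to 91 mm and grips with 3 to 60 N. Pads are 32 mm wide; open, the fingers measure 118 mm over their backs; the gripper's body (76 mm by 178 mm) begins 60 mm behind the grasp point.
Start: joints at [-1.169, 0.379, 1.734, -0, 1.028, -0.033], TCP at [0.295, -0.635, 0.214] pointing down, gripper open.
Joint ranges: [-2.77, 2.77], [-0.74, 2.19], [0, 2.66], [-1.06, 4.2], [0.31, 2.87], [-3.08, 3.08]. Speed limits (rad/s): [1.89, 1.89, 2.39, 3.14, 3.14, 3.14].

## Interface

Orientations are given as a rotation vector (axis times angle).
In Python, from rig import bot, capture, camera_model, nets gives the robot as it stands.
- The arm moves only by the tool step_arm, never from a script. Its argument "increments" is text: rows parted by semicolons, each of 4 numbers parted by spaces: the shift along the world's x, y, z in mm, then the turn about the world's z in rad. In form: x y z yaw; .... A call has 1 to 12 rows; each row shifts and turns the commanded pose from where the row before left it; what a row does not reach is not made up. A row lasts 1/8 s, in which the tool goes at most 62.5 mm and 10.7 degrees, less where a joint would pass 70% of its speed; a pose out of reach is approached as far as the arm can. A call with a gripper value outside its range is refused whole. "gripper" is the closure in counts, from 0 (fully open) to 255 (shut), set as the call begins (left out, the last holds). The fingers move at their own pace and stop on an object; the grip force is fixed at half the most. Time passes only in rows, so rows that do not move let the fingers close. It gives the time, the measured TCP pose, the force and the opening at its end, in the units of the state.
- bot.get_state(): the state, without advancing time (a new reading comes with each control period).
- capture(name): name is "scene" or "top" or "wrist"; returns the picture (480x640x3 uint8, red, green, blue); there is no depth.
- camera_model(name): a dict with "K" (3x3 intrinsics, pixels), "R" (3x3) and "t" (3): a world point X has camera coordinates R X + t; the wrist camera has in their place "T_tool_cam" (4x4, takes a point from camera to tool coordinates, whose origin is the TCP and whose axes are the tool frame's). Camera axes: x right, y down, z forward; pixel columns grow to the right and rows downward; lengths in m; the calibration is good to about 2 mm. A picture is of the moment at which its call begins: read the wrist's pose just before it. camera_model takes no time and is no camera call.
- bot.sign_off(): hands the job in, once; it reports no verdict.
Trained networks look in the newest picture that a camera, given by its name, has taken for a name from the list of things; names that differ only in an ending like _2 or _b are one class to them, and where a whole thing is asked for, a point or a joint stands for the part that bears it (a point fixed in the world has none). Each returns a list of dicts, best first, with "p" (0 to 1); they miss things now and then, are a little off and sometimes report something else, mostly with a low value. They report only what shows in the picture. A call takes as long as a camera call.
- nets.outline_of(camera, target): "mask" (480x640 bool, what is visible of it) and "box" ([centre column, centre row, width, height] as shares, 0 to 1, of the picture: columns of its width, rows of its height, round what is visible of it).
- nets.pinpoint(camera, target): "location" ([column, row] as shares, 0 to 1, of the picture: columns of its width, rows of its height: a listed point, or the origin of a listed thing).
The state is a dict: "time": time; "joint_positions": joint angles; "dq": joint speeds; "joint_efforts": joint torques, N m; "ee_pos": TCP position; "ee_rot": TCP orientation; "wrist_force": force on the tool from outside, world axes, zero at the start; "moment": the same for the moment, N m; "gripper_width": opening from 0.0 (shut) to 1.0 (fully open).
Only numpy, scipy, OpenCV 4.12 (cv2) and the standard library are available. Lean on these libraries where they do the work, as an engineer would, in place of code of your own. Each camera call takes 0.05 s, during which the arm holds its last target. There are 200 camera calls.

## Working session

There is one attempt and no reset: what is moved stays moved. The work goes in short steps, Python scripts to look and compute and a tool call to move; the robot and the scene stay as the last step left them, time stands still between calls to the robot, and variables do not carry over. Pictures are saved under pics/ and viewed, about 8 in all and at most 12, crops included, and the job is handed in when it is done.

Besides the shell and the picture viewer there is one more tool, called after ">>>" as a command line: name --argument value ..., lists and objects as JSON in quotes. step_arm: Moves the arm, as the interface text tells. Its arguments: {"type":"object","properties":{"increments":{"type":"string"},"gripper":{"type":"number"}},"required":["increments"]}

```bash
mkdir -p pics; ls; cat > h.py <<'E'
import numpy as np, cv2
from rig import bot, capture, camera_model, nets
def ray(cam,uv):
    m=camera_model(cam); K,R,t=map(np.array,(m["K"],m["R"],m["t"]))
    d=R.T@np.linalg.solve(K,[uv[0],uv[1],1]); return -R.T@t,d
def atz(cam,uv,z):
    o,d=ray(cam,uv); return o+d*(z-o[2])/d[2]
def tri(c1,u1,c2,u2):
    o1,d1=ray(c1,u1);o2,d2=ray(c2,u2)
    s=np.linalg.lstsq(np.c_[d1,-d2],o2-o1,rcond=None)[0]
    a,b=o1+d1*s[0],o2+d2*s[1]; return (a+b)/2,np.linalg.norm(a-b)
def save(n,im): cv2.imwrite("pics/"+n+".png",im[:,:,::-1])
E
python3 - <<'E'
from h import *
np.set_printoptions(precision=3,suppress=True)
P={}
for c in ("scene","top"):
    save(c+"0",capture(c))
    m=camera_model(c); print(c,-np.array(m["R"]).T@m["t"])
    for n in ("stand","bin","tray","core_a","block","mould","jar","brush"):
        r=nets.pinpoint(c,n)
        print(n,[(np.round(np.array(x["location"])*[640,480],1),round(x["p"],2)) for x in r[:4]])
print(bot.get_state()["time"])
E
```

```text
pics
scene [ 0.708 -0.859  0.903]
stand []
bin [(array([364.1, 188.2]), 0.15)]
tray [(array([270.3, 474.7]), 0.72), (array([367.2, 188.9]), 0.48)]
core_a [(array([282.2, 199. ]), 0.97), (array([363.9, 191.2]), 0.94)]
block [(array([256.4, 262. ]), 0.94), (array([269.5, 473.6]), 0.28)]
mould [(array([354.7, 250.9]), 0.92), (array([366.6, 187.2]), 0.7), (array([270.5, 473.7]), 0.69)]
jar [(array([418.6, 311.5]), 0.9)]
brush [(array([240.4, 224. ]), 0.61), (array([272.4, 476.5]), 0.6)]
top [ 0.465 -0.007  1.076]
stand []
bin [(array([145.2, 233.2]), 0.68)]
tray [(array([493.6, 237.7]), 0.97), (array([250.8, 186. ]), 0.18)]
core_a [(array([290.1, 264.2]), 0.89), (array([252.4, 183.5]), 0.66)]
block [(array([386.6, 270.6]), 0.58)]
mould []
jar [(array([322.8, 144.1]), 0.62), (array([495.2, 238.9]), 0.34)]
brush [(array([221.9, 331.4]), 0.92), (array([384. , 272.5]), 0.7), (array([250.5, 185.1]), 0.48)]
0.9
```

View pics/top0.png

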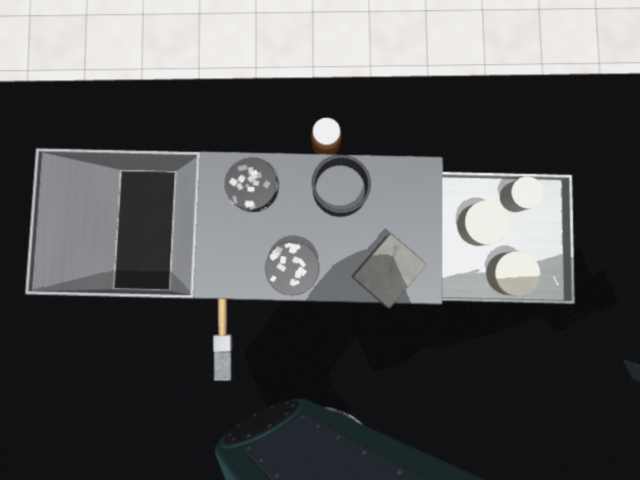

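View pics/scene0.png

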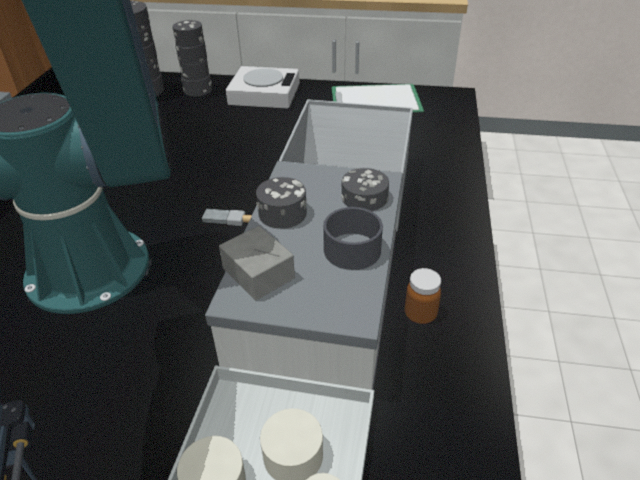

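```bash
cat > m.py <<'E'
from h import *
np.set_printoptions(precision=3,suppress=True)
for n,uv in dict(s_bn=(193,299),s_bf=(199,153),s_tf=(442,157),s_tn=(442,303)).items(): print(n,atz("top",uv,.18))
print("tri corner tray-near",tri("top",(442,303),"scene",(206,314)),"tray-far",tri("top",(442,157),"scene",(383,330)))
for n,a,b in (("core1",(290.1,264.2),(282.2,199)),("core2",(252.4,183.5),(363.9,191.2)),("block",(386.6,270.6),(256.4,262)),("jarcap",(326,132),(425,281)),("mouldtop",(341,185),(353,228))): print(n,tri("top",a,"scene",b))
M={}
for c in ("top","scene"):
    capture(c)
    for n in ("core_a","block","mould","jar","brush"):
        for r in nets.outline_of(c,n)[:3]:
            k=r["mask"].astype(np.uint8); (u,v),(w,h),a=cv2.minAreaRect(cv2.findNonZero(k)); print(c,n,round(r["p"],2),np.round([u,v,w,h,a],1),k.sum())
            if c=="top" and r["p"]>.4:
                zt={"block":.24,"mould":.245}.get(n,.235)
                p=cv2.boxPoints(((u,v),(w,h),a)); print("   ctr",atz(c,(u,v),zt)[:2],"box",np.array([atz(c,q,zt)[:2] for q in p]).tolist() if n in("block","brush","mould") else "")
s=bot.get_state();print(s["time"],s["ee_pos"],s["ee_rot"],s["wrist_force"])
from scipy.spatial.transform import Rotation as R
print(R.from_rotvec(s["ee_rot"]).as_matrix())
E
python3 m.py
```

```text
s_bn [0.412 0.247 0.18 ]
s_bf [0.709 0.238 0.18 ]
s_tf [ 0.694 -0.261  0.18 ]
s_tn [ 0.398 -0.251  0.18 ]
tri corner tray-near (array([ 0.397, -0.251,  0.18 ]), np.float64(0.00023057475588733218)) tray-far (array([ 0.696, -0.256,  0.194]), np.float64(0.011372536341864114))
core1 (array([0.474, 0.049, 0.216]), np.float64(0.008809064555899214))
core2 (array([0.637, 0.124, 0.199]), np.float64(0.00831597216816314))
block (array([ 0.462, -0.138,  0.208]), np.float64(0.0026692449818423425))
jarcap (array([ 0.777, -0.025,  0.093]), np.float64(0.00162267114803399))
mouldtop (array([ 0.628, -0.05 ,  0.236]), np.float64(6.753836964991539e-05))
top core_a 0.65 [250.5 184.5  53.   53.   90. ] 2287
   ctr [0.632 0.124] box 
top core_a 0.6 [292. 268.  52.  52.  90.] 2232
   ctr [0.471 0.045] box 
top block 0.82 [388.1 269.8  49.8  58.8  40.6] 2875
   ctr [ 0.465 -0.135] box [[0.4546253887557772, -0.06382109786927664], [0.5376679167206514, -0.13762885201550382], [0.475664135625111, -0.20705896249467962], [0.39357355072093225, -0.13315438439713234]]
top block 0.5 [292.  267.5  53.   54.   90. ] 2343
[... 489 characters left out ...]
    0. ] 918
   ctr [ 0.726 -0.024] box 
top brush 0.82 [222.  339.5  81.   18.   90. ] 1117
   ctr [0.339 0.177] box [[0.4146813822658927, 0.19422891752469942], [0.4142476688183659, 0.16038273633515326], [0.2653047033327813, 0.16001096280785254], [0.26571967261672574, 0.1933862811968123]]
scene core_a 0.94 [280.5 203.   50.   49.   90. ] 2184
scene block 0.83 [256.8 261.2  76.4  58.7  45. ] 3661
scene mould 0.56 [352.5 238.5  63.   59.   90. ] 2953
scene jar 0.91 [422.5 296.   54.   35.   90. ] 1631
scene brush 0.7 [226.  217.5  46.   14.3   2.3] 563
1.5 [ 0.295 -0.635  0.214] [-1.384  0.883 -0.883] [0.102 0.664 0.483]
[[ 0.421 -0.     0.907]
 [-0.907  0.     0.421]
 [-0.    -1.    -0.   ]]
```

The bin is at +y. The stand is yawed about −0.03 rad, and the slab's bin edge is at y≈0.24. The short core is at (0.635, 0.125), the tall core at (0.473, 0.047), the block at (0.464, −0.136) turned about 45°, and the mould at (0.627, −0.049). The slab corner triangulates to z=0.180, which matches the text.

I'll push the short core first, with the jaws open across the push direction.

>>> step_arm --increments "0 0 50 0; 0 0 46 0; 22 45 0 0.074; 22 45 0 0.074; 22 45 0 0.074; 22 45 0 0.074; 22 45 0 0.074; 22 45 0 0.074; 22 45 0 0.074; 22 45 0 0.074; 22 45 0 0.074; 22 45 0 0.074" --gripper 0

```text
time: 3.0
ee_pos: [0.5154, -0.1833, 0.3102]
ee_rot: [-1.549, 0.308, -0.309]
wrist_force: [0.2, 0.2, -0.4]
gripper_width: 0.997
```

>>> step_arm --increments "24 45 0 0.074; 24 45 0 0.074; 24 45 0 0.074; 24 45 0 0.074; 24 45 0 0.07; 0 0 0 0; 0 0 0 0"

```text
time: 3.88
ee_pos: [0.6346, 0.04, 0.3097]
ee_rot: [-1.571, 0.024, -0.023]
wrist_force: [-0.2, -0.4, -0.1]
gripper_width: 1.001
```

```bash
cat > w.py <<'E'
from h import *
import sys
from scipy.spatial.transform import Rotation as R
np.set_printoptions(precision=3,suppress=True)
s=bot.get_state(); im=capture("wrist"); save(sys.argv[1],im)
m=camera_model("wrist"); K=np.array(m["K"]); T=np.eye(4);T[:3,:3]=R.from_rotvec(s["ee_rot"]).as_matrix();T[:3,3]=s["ee_pos"]
C=T@np.array(m["T_tool_cam"]); print("cam",C[:3,3],"fwd",C[:3,2])
def at(uv,z):
    d=C[:3,:3]@np.linalg.solve(K,[*uv,1]); return (C[:3,3]+d*(z-C[2,3])/d[2])[:2]
for n,z in (("core_a",.2),("block",.21),("mould",.18)):
    for r in nets.pinpoint("wrist",n)[:2]:
        uv=np.array(r["location"])*[640,480]; print(n,round(r["p"],2),uv,at(uv,z))
E
python3 w.py w1
```

```text
cam [0.638 0.113 0.481] fwd [-0.008 -0.264 -0.964]
core_a 0.77 [314.112 125.184] [0.636 0.125]
core_a 0.58 [ 99.008 240.384] [0.464 0.043]
```

View pics/w1.png

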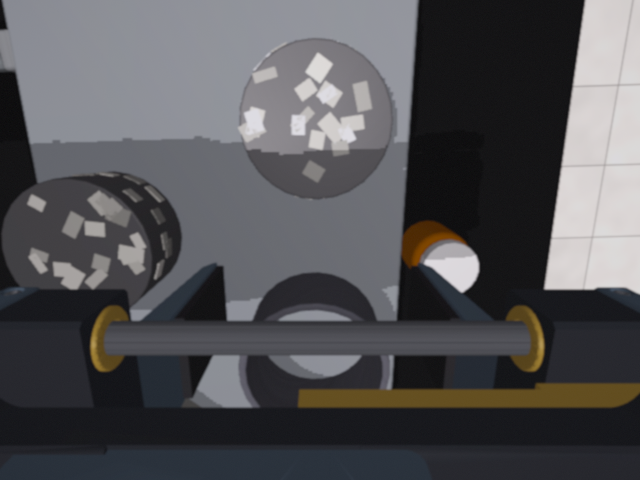

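The short core (centre 316,118) lies straight ahead between the fingers. The mould (315,360) is behind them and the gap is clear. Next I descend in the gap and push.

>>> step_arm --increments "0 0 -40 0; 0 0 -40 0; 0 0 -25 0; 0 0 -10 0; 0 0 0 0; 0 8 0 0; 0 10 0 0; 0 12 0 0; 0 12 0 0"

```text
time: 5.2
ee_pos: [0.6349, 0.0832, 0.1952]
ee_rot: [-1.571, 0.023, -0.023]
wrist_force: [-0.6, 0.1, -0.0]
gripper_width: 0.999
```

>>> step_arm --increments "0 12 0 0; 0 12 0 0; 0 12 0 0; 0 12 0 0; 1 12 0 0; 1 12 0 0; 1 12 0 0; 1 12 0 0; 1 12 0 0; 0 12 0 0; 0 12 0 0; 0 12 0 0"

```text
time: 6.7
ee_pos: [0.64, 0.2272, 0.1952]
ee_rot: [-1.57, 0.023, -0.024]
wrist_force: [-0.3, 0.5, -0.2]
gripper_width: 1.002
```

>>> step_arm --increments "0 12 0 0; 0 12 0 0; 0 12 0 0; 0 10 0 0; 0 0 0 0; 0 0 0 0; 0 0 0 0"

```text
time: 7.58
ee_pos: [0.6399, 0.2718, 0.1949]
ee_rot: [-1.571, 0.024, -0.024]
wrist_force: [-0.0, -0.3, -0.4]
gripper_width: 0.996
```

```bash
python3 - <<'E'
from h import *
im=np.hstack([cv2.resize(capture(c),(400,300)) for c in ("top","wrist")]); save("c1",im)
E
```

```text
(no output)
```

View pics/c1.png

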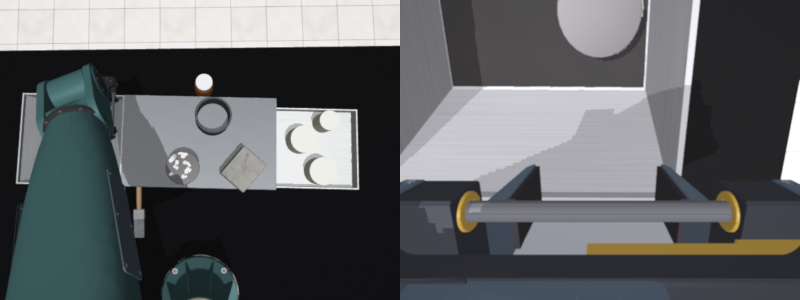

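The short core is in the bin, seen at (598,20) in the wrist half, and the slab is otherwise unchanged. Now the tall core.

>>> step_arm --increments "0 0 55 0; 0 0 50 0; -24 -42 0 0; -24 -42 0 0; -24 -42 0 0; -24 -42 0 0; -24 -43 0 0; -24 -43 0 0; -25 -43 0 0; 0 0 0 0; 0 0 0 0"

```text
time: 9.05
ee_pos: [0.4712, -0.0248, 0.3002]
ee_rot: [-1.571, 0.024, -0.025]
wrist_force: [-0.0, -0.5, 0.0]
gripper_width: 1.002
```

```bash
python3 w.py w2; python3 - <<'E'
from h import *
print(bot.get_state()["ee_pos"])
capture("top")
for r in nets.pinpoint("top","block")[:2]+nets.pinpoint("top","core_a")[:2]: print(r["p"],atz("top",np.array(r["location"])*[640,480],.21))
E
```

```text
cam [0.474 0.049 0.472] fwd [-0.007 -0.264 -0.965]
core_a 0.92 [311.296 146.4  ] [0.47  0.045]
block 0.81 [313.472 381.888] [ 0.466 -0.141]
mould 0.81 [507.968 259.68 ] [ 0.63  -0.051]
[ 0.4712419  -0.02419657  0.2998465 ]
0.91 [ 0.46267724 -0.13367961  0.21      ]
0.62 [0.35093112 0.18411838 0.21      ]
```

View pics/w2.png

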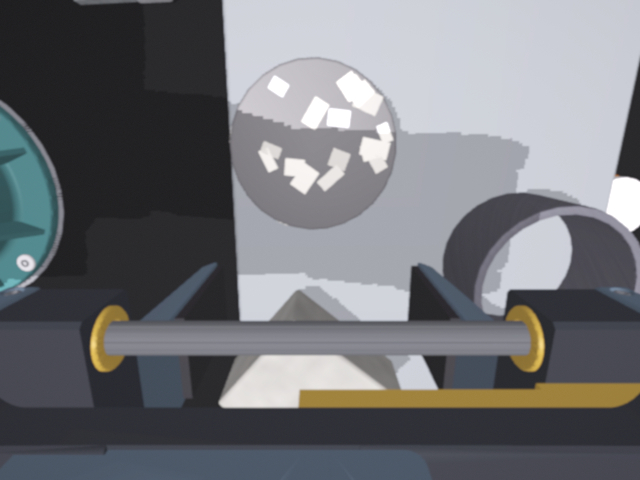

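The tall core (313,143) is centred ahead of the fingers and the block's corner (298,292) sits between and behind them. Next I descend and push.

>>> step_arm --increments "0 0 -40 0; 0 0 -35 0; 0 0 -20 0; 0 0 -8 0; 0 0 0 0; 0 10 0 0; 0 10 0 0; 0 12 0 0; 0 12 0 0; 0 12 0 0; 0 12 0 0; 0 12 0 0"

```text
time: 10.9
ee_pos: [0.471, 0.0557, 0.1972]
ee_rot: [-1.572, 0.023, -0.023]
wrist_force: [0.2, -6.6, 2.3]
gripper_width: 0.997
```

>>> step_arm --increments "1 12 0 0; 0 12 0 0; 1 12 0 0; 0 12 0 0; 1 12 0 0; 0 12 0 0; 1 12 0 0; 0 12 0 0; 1 12 0 0; 0 12 0 0; 1 12 0 0; 0 12 0 0"

```text
time: 12.4
ee_pos: [0.4768, 0.1996, 0.1973]
ee_rot: [-1.572, 0.023, -0.023]
wrist_force: [0.8, -8.6, 6.6]
gripper_width: 1.003
```

>>> step_arm --increments "0 12 0 0; 0 12 0 0; 0 12 0 0; 0 12 0 0; 0 12 0 0; 0 12 0 0; 0 5 0 0; 0 0 0 0; 0 0 0 0; 0 0 0 0"

```text
time: 13.65
ee_pos: [0.4769, 0.2758, 0.197]
ee_rot: [-1.571, 0.024, -0.024]
wrist_force: [-0.5, -0.4, 0.4]
gripper_width: 1.005
```

```bash
python3 - <<'E'
from h import *
im=np.hstack([cv2.resize(capture(c),(400,300)) for c in ("scene","wrist")]); save("c2",im)
E
```

```text
(no output)
```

View pics/c2.png

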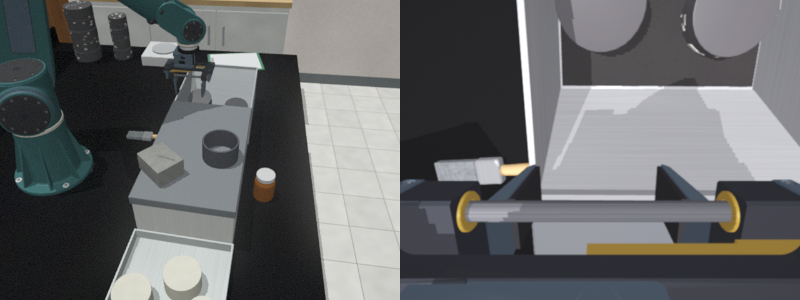

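Both cores lie side by side on the bin floor, and the brush, jar and mould are unmoved. The block comes last. I'll cradle its rear corner between the open fingers, push straight until it is past the mould, then drift toward +x so that it clears the bin's side wall.

>>> step_arm --increments "0 0 55 0; 0 0 50 0; -1 -49 0 0; -1 -49 0 0; -1 -49 0 0; -1 -49 0 0; -1 -49 0 0; -1 -49 0 0; -1 -48 0 0; -1 -48 0 0; -1 -48 0 0; 0 -48 0 0"

```text
time: 15.25
ee_pos: [0.4675, -0.2116, 0.3021]
ee_rot: [-1.571, 0.024, -0.024]
wrist_force: [0.9, 0.5, 0.1]
gripper_width: 1.001
```

>>> step_arm --increments "0 0 0 0; 0 0 0 0"

```text
time: 15.5
ee_pos: [0.4676, -0.2096, 0.3018]
ee_rot: [-1.57, 0.024, -0.024]
wrist_force: [0.2, 0.3, -0.2]
gripper_width: 1.001
```

```bash
python3 w.py w3; python3 - <<'E'
from h import *
print(bot.get_state()["ee_pos"])
E
```

```text
cam [ 0.471 -0.136  0.473] fwd [-0.008 -0.264 -0.965]
block 0.65 [308.992 146.304] [ 0.465 -0.139]
[ 0.46795189 -0.2090304   0.30201279]
```

View pics/w3.png

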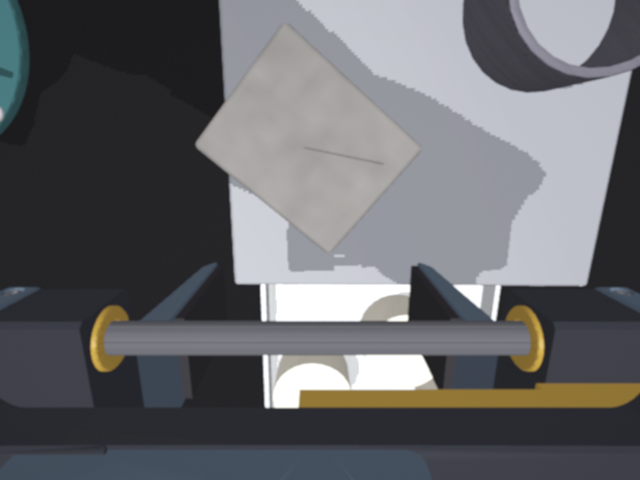

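The block's rear corner (330,250) is between the fingers and its centre (309,146) is on the push line. Descending and pushing.

>>> step_arm --increments "0 0 -40 0; 0 0 -35 0; 0 0 -20 0; 0 0 -9 0; 0 0 0 0; 0 8 0 0; 0 8 0 0; 0 8 0 0; 0 8 0 0; 0 8 0 0; 0 8 0 0; 0 8 0 0"

```text
time: 17.2
ee_pos: [0.4681, -0.1541, 0.1982]
ee_rot: [-1.572, 0.023, -0.024]
wrist_force: [0.0, -8.3, -0.6]
gripper_width: 1.0
```

>>> step_arm --increments "0 8 0 0; 0 8 0 0; 0 10 0 0; 1 10 0 0; 0 10 0 0; 0 10 0 0; 1 10 0 0; 0 10 0 0; 0 10 0 0; 0 0 0 0"

```text
time: 18.45
ee_pos: [0.4699, -0.0673, 0.1981]
ee_rot: [-1.571, 0.023, -0.023]
wrist_force: [0.6, -0.4, 0.5]
gripper_width: 1.002
```

```bash
python3 - <<'E'
from h import *
im=np.hstack([cv2.resize(capture(c),(400,300)) for c in ("scene","wrist")]); save("c3",im)
E
```

```text
(no output)
```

View pics/c3.png

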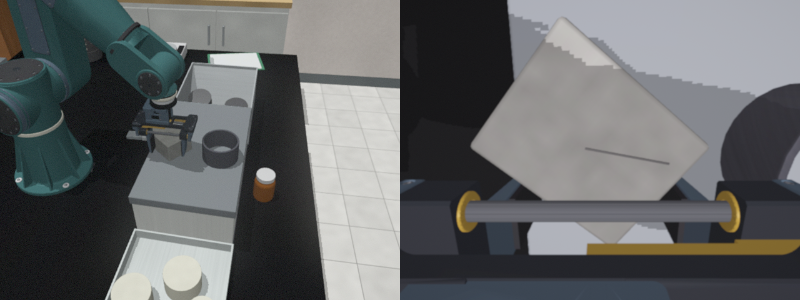

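The block is cradled stably and clear of the mould at (765,140). I continue straight, then drift to +x.

>>> step_arm --increments "0 10 0 0; 0 10 0 0; 1 10 0 0; 0 10 0 0; 1 10 0 0; 0 10 0 0; 1 10 0 0; 1 10 0 0; 3 10 0 0; 3 10 0 0; 3 10 0 0; 3 10 0 0"

```text
time: 20.05
ee_pos: [0.4856, 0.0516, 0.1979]
ee_rot: [-1.572, 0.024, -0.023]
wrist_force: [-2.4, -10.6, 4.0]
gripper_width: 1.001
```

>>> step_arm --increments "3 10 0 0; 3 10 0 0; 3 10 0 0; 3 10 0 0; 3 10 0 0; 3 10 0 0; 3 10 0 0; 3 10 0 0; 3 10 0 0; 0 0 0 0"

```text
time: 21.3
ee_pos: [0.5128, 0.1423, 0.1978]
ee_rot: [-1.571, 0.024, -0.023]
wrist_force: [-0.0, 0.2, -1.0]
gripper_width: 1.0
```

```bash
python3 - <<'E'
from h import *
im=np.hstack([cv2.resize(capture(c),(400,300)) for c in ("scene","wrist")]); save("c4",im)
E
```

```text
(no output)
```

View pics/c4.png

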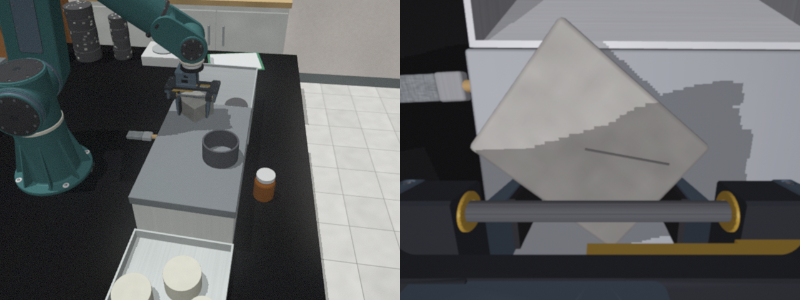

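The block's left corner (472,145) is level with the slab's side edge, so I drift harder toward +x before it tips.

>>> step_arm --increments "5 7 0 0; 5 7 0 0; 5 7 0 0; 5 7 0 0; 5 7 0 0; 5 7 0 0; 5 7 0 0; 5 7 0 0; 0 10 0 0; 0 10 0 0; 0 10 0 0; 0 10 0 0"

```text
time: 22.9
ee_pos: [0.5527, 0.2386, 0.1978]
ee_rot: [-1.571, 0.024, -0.023]
wrist_force: [-0.6, -0.0, 0.1]
gripper_width: 1.001
```

>>> step_arm --increments "0 10 0 0; 0 10 0 0; 0 10 0 0; 0 10 0 0; 0 5 0 0; 0 0 0 0; 0 0 0 0; 0 0 0 0"

```text
time: 23.9
ee_pos: [0.5529, 0.2829, 0.198]
ee_rot: [-1.571, 0.024, -0.024]
wrist_force: [-0.1, -0.8, 0.2]
gripper_width: 1.001
```

```bash
python3 - <<'E'
from h import *
im=np.hstack([cv2.resize(capture(c),(400,300)) for c in ("scene","wrist")]); save("c5",im)
E
```

```text
(no output)
```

View pics/c5.png

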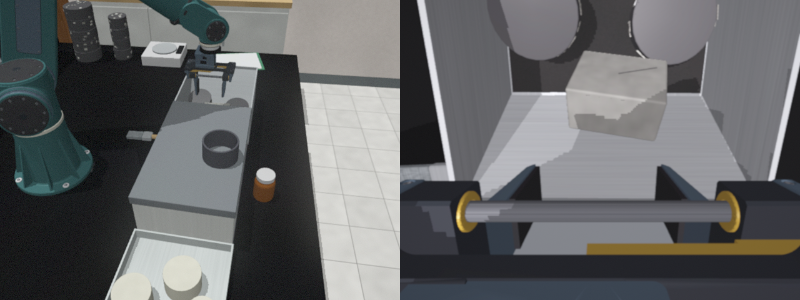

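All three pieces are in the bin. I'll lift clear, swing away and check from the top.

>>> step_arm --increments "0 0 60 0; 0 0 60 0; 0 -45 10 0; 0 -55 0 0; 0 -55 0 0; -5 -55 0 -0.05; -10 -55 0 -0.07; -10 -55 0 -0.07; -20 -55 0 -0.07; -20 -55 0 -0.07; -20 -55 0 -0.07; -20 -55 0 -0.07"

```text
time: 25.5
ee_pos: [0.4468, -0.2586, 0.3282]
ee_rot: [-1.535, 0.393, -0.394]
wrist_force: [1.2, 0.6, 0.1]
gripper_width: 1.0
```

>>> step_arm --increments "-20 -55 0 -0.07; -20 -55 0 -0.07; -20 -55 0 -0.07; -20 -55 0 -0.07; 0 0 0 0; 0 0 0 0; 0 0 0 0; 0 0 0 0"

```text
time: 26.5
ee_pos: [0.3684, -0.4761, 0.3281]
ee_rot: [-1.484, 0.608, -0.609]
wrist_force: [0.1, 0.3, 0.1]
gripper_width: 0.996
```

```bash
python3 - <<'E'
from h import *
np.set_printoptions(precision=3,suppress=True)
t=capture("top"); o=cv2.imread("pics/top0.png")[:,:,::-1]
for n,z in (("mould",.18),("jar",0),("brush",0)):
    for r in nets.outline_of("top",n)[:1]: print(n,round(r["p"],2),np.array(r["box"])*[640,480,640,480])
s=bot.get_state(); print(s["time"],s["ee_pos"],s["wrist_force"])
save("end",np.hstack([cv2.resize(t,(400,300)),cv2.resize(capture("scene"),(400,300))]))
E
```

```text
mould 0.7 [340.928 187.44   62.08   61.488]
jar 0.65 [326.592 135.504  32.832  32.4  ]
brush 0.62 [223.232 339.744  18.816  84.48 ]
26.7 [ 0.368 -0.477  0.328] [ 0.547  0.232 -0.877]
```

View pics/end.png

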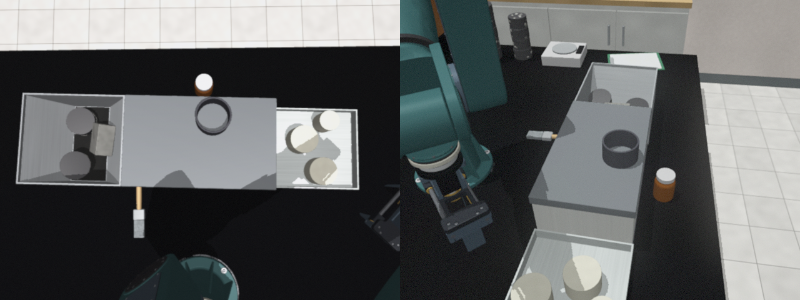

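The bin holds both cores (80,120 and 77,163) and the block (103,140). The mould, jar and brush are where they started, and the tray is untouched.

```bash
python3 -c "
from rig import bot
print(bot.sign_off())"
```

```text
the job is handed in; nothing more can be done
None
```

I slid the short core, the tall core and then the block along the slab with the open fingers, and each tipped over the +y edge into the steel bin. I handed the job in at about 27 s of the 72 s allowed, with the arm clear of everything. The highest wrist force in the readings, taken only at the end of each move, was about 11 N.

- **Pieces:** the last top and scene pictures show all three low inside the bin. The block leans on the slope against the cores, below the rim.
- **Things to leave alone:** the mould, jar and brush show in the same places as at the start, by outline and by eye. The mould's outline centre read about 2 px lower only because its outline came out taller this time (61 px, against 56). The tray looks untouched.
- **Checks that disagreed:** one far slab corner triangulated 14 mm too high, because I read its pixel badly. The near corner gave exactly 180 mm, so I used that. The networks sometimes named the wrong thing (the brush as a core, for example), and I left those out after comparing them with the pictures.

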